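Close the tip boxes that still hold tips

ROBOT

A 7-joint arm with a two-finger parallel gripper is mounted at the origin on the work surface. World frame = base frame: x ahead of the robot, y to its left, z up, the work surface at z = 0. Lengths are in m, angles in rad, forces in N, time in s.
With the tool pointing down it reaches from about 0.425 to 0.95 m from the base axis. Payload 4.7 kg.
Tool frame: the origin (TCP) lies on the centre line of the jaws, within the pads' length; the fingertips stand robot.nose_length ahead of it and the grasp point (between the pads) lies 8 mm behind it (robot.nose_length is the distance from the TCP to the fingertips, in m); z points along the fingers, x is the direction in which the jaws open and shut, and the axes are right-handed (so a half turn about z gives the same grasp; the last joint's range is limited). The gripper opens to 85 mm and grips with 20 to 120 N. Pads are 22 mm wide; open, the fingers measure 114 mm over their backs; the gripper's body (76 mm by 85 mm) begins 54 mm behind the grasp point. The pads swing forward as they close: fully open they stand 13 mm farther back than shut.
Start: joints at [1.281, 0.469, -0.049, 1.532, 0.024, 1.141, -0.082], TCP at [0.174, -0.652, 0.205] pointing down, gripper open.
Joint ranges: [-2.59, 2.59], [-0.33, 1.99], [-1.39, 1.29], [0.1, 2.45], [-1.04, 4.18], [0.21, 1.99], [-2.66, 2.66]. Speed limits (rad/s): [2.57, 2.57, 3.14, 3.14, 3.14, 3.14, 3.14].

INTERFACE

Orientations are given as [roll, pitch, yaw] about the fixed x, y, z axes, in that order (R = Rz(yaw) Ry(pitch) Rx(roll)).
In Python, from plant import robot gives the robot as it stands. Calls block until the motion is done:
- robot.goto(position, orientation): joint-space move of the TCP to a pose.
- robot.move_straight(position, vel=0.15, attitude=None, contact_N=None): straight line of the TCP; attitude=None keeps the orientation; vel is the mean speed in m/s. With contact_N (N) it stops when the force on the tool has changed by that much, and returns True; else False.
- robot.move_joints(angles): joint-space move.
- robot.grip(opening, strength=None): opening from 0.0 (shut) to 1.0 (fully open); strength is the grip in N (None keeps the last); returns when the fingers have stopped.
- robot.sleep(seconds).
- robot.inverse_kinematics(position, orientation): joint angles nearest the present ones, or None.
- robot.sense(): the state.
- robot.grab_frame(name): name is "scene" or "top" or "wrist"; returns a dict with "image" (420x560x3 uint8, red, green, blue), "range_z" (420x560 float32, m along the optical axis (not along the pixel's ray), 0 where there is no reading), "fx", "fy", "cx", "cy" (pixels), "dist_coeffs" ([k1, k2, p1, p2, k3] as OpenCV has them; the pictures are not rectified), "R" (3x3) and "t" (3): a world point X has camera coordinates R X + t. Camera axes: x right, y down, z forward; pixel columns grow to the right and rows downward; lengths in m; the calibration is good to about 2 mm. A picture is of the moment at which its call begins.
A pose or a line that the arm cannot do raises robot.IKError and nothing moves.
- robot.close_job(): hands the job in, once; it reports no verdict.
The state is a dict: "t": time; "joint_pos": joint angles; "joint_velocities": joint speeds; "effort": joint torques, N m; "tcp_pos": TCP position; "tcp_rot": TCP orientation; "wrist_force": force on the tool from outside, world axes, zero at the start; "torque": the same for the moment, N m; "opening": opening from 0.0 (shut) to 1.0 (fully open).
Only numpy, scipy, OpenCV 4.12 (cv2) and the standard library are available. Lean on these libraries where they do the work, as an engineer would, in place of code of your own. Each camera call takes 0.05 s, during which the arm holds its last target.

TASK

The three pipette-tip boxes on the lab bench have been left open. With the fingertips, push the lids of the two boxes that still hold tips down until they are fully shut, and leave the empty box standing open for refilling. Do not grip or lift the boxes, do not shove or tip them out of place, and leave everything else where it stands.

Things in the scene. Friction and masses are not known exactly. Their poses are not given: they have to be found in the camera images.
- tip_box_tall: the tall tip box (more than half full of wide tips: white 12 mm collars stand up from the grey deck, rows missing at its -y end). Loose; blue plastic body 86 (own x) x 120 (own y) x 75 mm high, about 0.2-0.45 kg, white lid. Origin: centre of its underside; own z up; the hinge is along own y on the +x (far) rim, the open front faces own -x (roughly the robot).
- lid_tall (a joint): angle of that box's lid, rad: 0 = shut flush on the body, 1.57 = upright, more = leaning back away from the robot (stop at 1.9). The lid is a shallow white cap 86 x 120 mm, 15 mm deep with its flat outer face 15 mm above the hinge line when shut (total height shut 90 mm). A stiff hinge (about 0.03 N m of friction) lets it stay where it is left; there is no latch or spring.
- lid_edge_tall (a point): middle of the lid's free edge, on its flat outer face; 86 mm from the hinge line along the lid
- hinge_tall (a point): middle of the hinge line, 43 mm behind (own +x) the box centre, 75 mm above the table; turns with the box
- tip_box_low: the low tip box that holds tips (nearly full of narrow tips: white 9 mm collars stand up from the grey deck). Loose; blue plastic body 86 (own x) x 120 (own y) x 50 mm high, about 0.2-0.45 kg, white lid. Origin: centre of its underside; own z up; the hinge is along own y on the +x (far) rim, the open front faces own -x (roughly the robot).
- lid_low (a joint): angle of that box's lid, rad: 0 = shut flush on the body, 1.57 = upright, more = leaning back away from the robot (stop at 1.9). The lid is a shallow white cap 86 x 120 mm, 15 mm deep with its flat outer face 15 mm above the hinge line when shut (total height shut 65 mm). A stiff hinge (about 0.03 N m of friction) lets it stay where it is left; there is no latch or spring.
- lid_edge_low (a point): middle of the lid's free edge, on its flat outer face; 86 mm from the hinge line along the lid
- hinge_low (a point): middle of the hinge line, 43 mm behind (own +x) the box centre, 50 mm above the table; turns with the box
- tip_box_empty: the empty low tip box (same body as the other low box, but its deck shows only bare dark holes). Loose; blue plastic body 86 (own x) x 120 (own y) x 50 mm high, about 0.2-0.45 kg, white lid. Origin: centre of its underside; own z up; the hinge is along own y on the +x (far) rim, the open front faces own -x (roughly the robot).
- lid_empty (a joint): angle of that box's lid, rad: 0 = shut flush on the body, 1.57 = upright, more = leaning back away from the robot (stop at 1.9). The lid is a shallow white cap 86 x 120 mm, 15 mm deep with its flat outer face 15 mm above the hinge line when shut (total height shut 65 mm). A stiff hinge (about 0.03 N m of friction) lets it stay where it is left; there is no latch or spring.
- lid_edge_empty (a point): middle of the lid's free edge, on its flat outer face; 86 mm from the hinge line along the lid
- hinge_empty (a point): middle of the hinge line, 43 mm behind (own +x) the box centre, 50 mm above the table; turns with the box
- vial_a: small white capped vial, 31 mm across, 61 mm tall, standing between two boxes (+y one); loose bystander. Origin: centre of its underside.
- vial_b: small white capped vial, 31 mm across, 61 mm tall, standing between two boxes (-y one); loose bystander. Origin: centre of its underside.
- reagent_bottle: clear glass bottle, 72 mm across, 150 mm tall, beyond the boxes; loose bystander. Origin: centre of its underside.
- amber_bottle: amber glass bottle, 60 mm across, 130 mm tall, beyond the boxes; loose bystander. Origin: centre of its underside.
- beaker: glass beaker, 70 mm across, 85 mm tall, at the -y side; loose bystander. Origin: centre of its underside.
- jar: white jar, 64 mm across, 70 mm tall, at the +y side; loose bystander. Origin: centre of its underside.
Mind the look-alikes: they are no part of the job. Leave any turquoise look-alike of the tip_box_tall alone.

How it is judged:
At the end, for the whole second after the job is handed in: The lids of the tall box and of the low box with tips are shut to within 0.05 rad (about 4 mm at the edge); the empty box's lid still stands open (over 1.1 rad); all three boxes stand flat and at rest within 30 mm of where they began (value of joint each of lid_tall, lid_low below 0.05 rad and value of joint lid_empty above 1.1 rad and distance of each of tip_box_tall, tip_box_low, tip_box_empty from where it was at the start of the episode below 0.03 m and angle between each of tip_box_tall, tip_box_low, tip_box_empty's own z axis and vertical below 0.05 rad and linear speed of each of tip_box_tall, tip_box_low, tip_box_empty below 0.02 m/s); the robot touches nothing.
It fails at once if a tip box is lifted off the bench (its underside centre more than 12 mm up) (height (world z) of any of tip_box_tall, tip_box_low, tip_box_empty above 0.012 m).
It fails at once if a tip box is tipped by more than 0.2 rad (angle between any of tip_box_tall, tip_box_low, tip_box_empty's own z axis and vertical above 0.2 rad).
It fails at once if a tip box is shoved more than 40 mm (distance of any of tip_box_tall, tip_box_low, tip_box_empty from where it was at the start of the episode above 0.04 m).
It fails at once if the empty box's lid is pushed below 1.1 rad (value of joint lid_empty below 1.1 rad).
It fails at once if a bystander is moved more than 30 mm or tipped over (distance of any of vial_a, vial_b, reagent_bottle, amber_bottle, beaker, jar from where it was at the start of the episode above 0.03 m or angle between any of vial_a, vial_b, reagent_bottle, amber_bottle, beaker, jar's own z axis and vertical above 0.5 rad).
It also fails if it takes over 54 s, if anything falls off the work surface, if the arm or the gripper's body presses on something with over 40 N, if the wrist force passes 120 N, or if a joint passes its speed limit or range.

## Working session

There is one attempt and no reset: what is moved stays moved. The work goes in short steps, each a Python script; the robot and the scene stay as the last script left them, time stands still between calls to the robot, and variables do not carry over. Pictures are saved under pics/ and viewed, and the job is handed in when it is done.

```bash
mkdir -p pics; ls; python3 - <<'E'
from plant import robot
import cv2,numpy as np,pickle
s=robot.sense();print(s['t'],s['tcp_pos'],s['tcp_rot'],robot.nose_length,s['opening'])
for n in ['scene','top','wrist']:
    f=robot.grab_frame(n);pickle.dump(f,open(f'{n}0.pkl','wb'))
    cv2.imwrite(f'pics/{n}0.png',f['image'][:,:,::-1]);print(n,f['fx'],f['dist_coeffs'],(-f['R'].T@f['t']))
E
```

```text
pics
0.0 [ 0.17386247 -0.65152797  0.20362709] [ 3.14151807e+00  2.01895499e-03 -1.31000433e+00] 0.011 1.0014761153596332
scene 424.25325763276265 [0.01439639 0.         0.         0.         0.        ] [1.29857523 0.34189078 0.80754175]
top 538.0981031376222 [-0.01818967  0.          0.          0.          0.        ] [0.47950028 0.01701458 1.43756884]
wrist 368.4398346797294 [-0.09052126  0.          0.          0.          0.        ] [ 0.2390525  -0.63245857  0.37266242]
```

View pics/scene0.png

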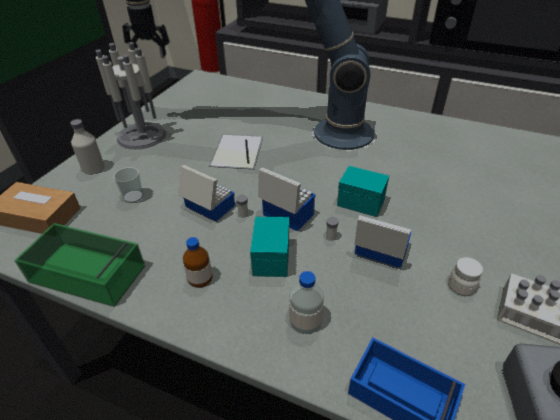

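View pics/top0.png

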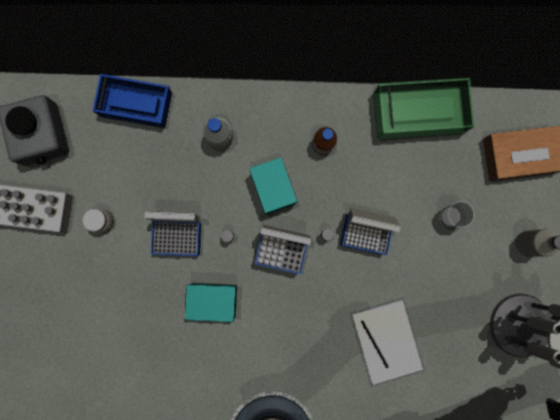

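```bash
python3 - <<'E'
import cv2
a=cv2.imread('pics/top0.png')[195:285,130:420]
cv2.imwrite('pics/crop0.png',cv2.convertScaleAbs(cv2.resize(a,None,fx=2.7,fy=2.7,interpolation=cv2.INTER_CUBIC),alpha=1.5))
E
```

```text
(no output)
```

View pics/crop0.png

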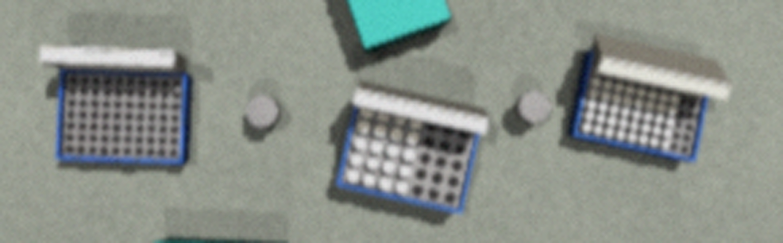

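```bash
cat > h.py <<'E'
import numpy as np,cv2,pickle
def cloud(f):
    h,w=f['range_z'].shape
    K=np.array([[f['fx'],0,f['cx']],[0,f['fy'],f['cy']],[0,0,1]])
    u,v=np.meshgrid(np.arange(w),np.arange(h))
    p=cv2.undistortPoints(np.stack([u,v],-1).reshape(-1,1,2).astype(np.float32),K,np.array(f['dist_coeffs'])).reshape(h,w,2)
    z=f['range_z'];c=np.dstack([p[...,0]*z,p[...,1]*z,z])
    W=(c-np.array(f['t']))@np.array(f['R'])
    W[z==0]=np.nan
    return W
def pix(f,X):
    K=np.array([[f['fx'],0,f['cx']],[0,f['fy'],f['cy']],[0,0,1]])
    return cv2.projectPoints(np.array(X,float).reshape(-1,3),cv2.Rodrigues(np.array(f['R']))[0],np.array(f['t']).reshape(3),K,np.array(f['dist_coeffs']))[0].reshape(-1,2)
E
python3 - <<'E'
from h import *
for n,boxes in [('top',[('tall',.075,(255,301,225,280)),('low',.05,(338,402,208,258)),('empty',.05,(145,205,205,260))])]:
    f=pickle.load(open(n+'0.pkl','rb'));W=cloud(f);hsv=cv2.cvtColor(f['image'],cv2.COLOR_RGB2HSV)
    for b,hz,_ in boxes:
        a0,a1,b0,b1=_; a0-=5;a1+=12
        S=(slice(b0,b1),slice(a0,a1));w=W[S].reshape(-1,3);h=hsv[S].reshape(-1,3)
        blue=(h[:,0]>105)&(h[:,0]<125)&(h[:,1]>130)&(np.abs(w[:,2]-hz)<.008)
        print(b,blue.sum(),cv2.minAreaRect(w[blue][:,:2].astype(np.float32)),np.median(w[blue],0))
        up=w[w[:,2]>hz+.02]; print(' lid max z',np.nanmax(up[:,2]),len(up),up[np.argsort(-up[:,2])[:6]].round(3).tolist())
for n in ['scene']:
    f=pickle.load(open(n+'0.pkl','rb'));W=cloud(f)
    for p in [(205,185),(280,190),(382,238),(242,206),(332,228)]: print(p,W[p[1],p[0]])
E
```

```text
tall 29 ((0.4710530936717987, -0.0097493976354599), (0.11764060705900192, 0.07033582776784897), 78.00558471679688) [0.4541456  0.04430413 0.07465822]
 lid max z 0.16674779825890326 435 [[0.525, 0.001, 0.167], [0.51, -0.03, 0.166], [0.52, 0.01, 0.166], [0.525, 0.015, 0.165], [0.525, 0.01, 0.165], [0.512, -0.04, 0.165]]
low 71 ((0.5278870463371277, -0.2348068356513977), (0.11907151341438293, 0.08018108457326889), 78.87127685546875) [ 0.50527905 -0.18424738  0.04907392]
 lid max z 0.1407886568995214 617 [[0.567, -0.193, 0.141], [0.554, -0.256, 0.14], [0.565, -0.198, 0.14], [0.565, -0.2, 0.139], [0.563, -0.213, 0.139], [0.557, -0.247, 0.139]]
empty 86 ((0.5085523128509521, 0.26104429364204407), (0.08262442797422409, 0.12144594639539719), 0.05931807681918144) [0.50508317 0.30085989 0.04757655]
 lid max z 0.14155535558610322 335 [[0.554, 0.318, 0.142], [0.564, 0.297, 0.141], [0.552, 0.215, 0.141], [0.562, 0.208, 0.141], [0.559, 0.304, 0.141], [0.553, 0.27, 0.141]]
(205, 185) [ 0.57753417 -0.20737466  0.11468641]
(280, 190) [ 0.53298901 -0.0105923   0.1264296 ]
(382, 238) [0.56654436 0.26608765 0.0933778 ]
(242, 206) [ 0.54443865 -0.12089066  0.04396932]
(332, 228) [0.53202102 0.13412993 0.04539412]
```

```bash
python3 - <<'E'
import cv2
a=cv2.imread('pics/scene0.png')[155:275,170:420]
cv2.imwrite('pics/crop1.png',cv2.convertScaleAbs(cv2.resize(a,None,fx=3,fy=3,interpolation=cv2.INTER_CUBIC),alpha=1.4))
E
```

```text
(no output)
```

View pics/crop1.png

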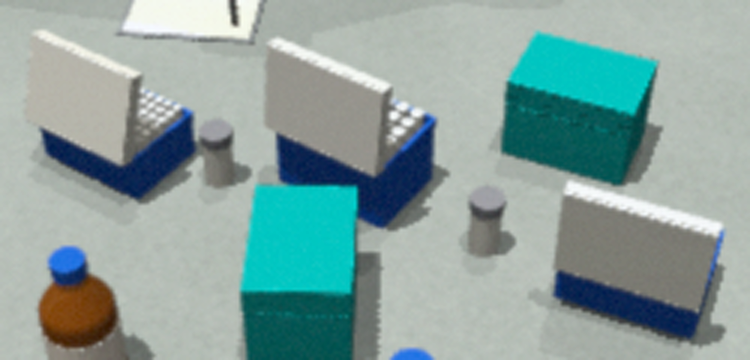

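```bash
cat >> h.py <<'E'
B={'tall':(.075,(.474,-.008),-12),'low':(.05,(.528,-.235),-11.1),'empty':(.05,(.5085,.261),0)}
def lid(f,b,verbose=1):
    hz,c,yaw=B[b];W=cloud(f).reshape(-1,3);g=f['image'].reshape(-1,3).astype(int)
    hs=cv2.cvtColor(f['image'],cv2.COLOR_RGB2HSV).reshape(-1,3)
    y=np.radians(yaw);u=np.array([np.cos(y),np.sin(y)]);v=np.array([-u[1],u[0]])
    d=W[:,:2]-np.array(c);X=d@u;Y=d@v;Z=W[:,2]
    return X,Y,Z,hs
E
python3 - <<'E'
from h import *
ft=pickle.load(open('top0.pkl','rb'));fs=pickle.load(open('scene0.pkl','rb'))
for b in B:
    hz=B[b][0]
    X,Y,Z,h=lid(ft,b)
    m=(abs(Y)<.07)&(abs(X)<.07)&(abs(Z-hz)<.006)&(h[:,0]>105)&(h[:,0]<125)&(h[:,1]>130)
    xf=m&(abs(Y)<.045)&(X<-.02)
    p=np.polyfit(Y[xf],X[xf],1)
    print(b,'front edge x',np.percentile(X[xf],[0,50,100]).round(4),'slope',p.round(4),'Y',np.percentile(Y[m],[1,99]).round(4),m.sum())
    X,Y,Z,h=lid(fs,b)
    m=(abs(Y)<.052)&(abs(X)<.12)&(Z>hz+.01)&(Z<hz+.12)&(h[:,1]<70)&(X>-.02)
    P=np.c_[X,Y,Z][m]
    for _ in range(6):
        q=np.median(P,0) if _==0 else P.mean(0);_,s,V=np.linalg.svd(P-P.mean(0),full_matrices=False);n=V[2];n=n*np.sign(n[0]);r=(P-P.mean(0))@n
        P=P[abs(r)<max(.003,2*np.median(abs(r)))]
    print('  plane',len(P),n.round(3),'theta',np.arctan2(n[0],n[2]).round(3),'yawres',np.degrees(np.arctan2(n[1],n[0])).round(1),'mean',P.mean(0).round(4),'Zmax',P[:,2].max().round(3), 'hinge off', (P.mean(0)@n).round(4))
    # hinge x from plane: n.(p-h)=.015
    th=np.arctan2(n[0],n[2]);hx=P[:,0].mean()-(.015-(P[:,2].mean()-hz)*np.cos(th))/np.sin(th)
    print('  hinge X',hx.round(4))
for nm,p in [('va',(228,237)),('vb',(327,235))]:
    W=cloud(ft);print(nm,W[p[1],p[0]])
E
```

```text
tall front edge x [-0.0375 -0.0366 -0.0354] slope [-0.0145 -0.0363] Y [-0.0611  0.0564] 28
  plane 777 [0.989 0.014 0.15 ] theta 1.421 yawres 0.8 mean [0.0595 0.0006 0.1233] Zmax 0.163 hinge off 0.0773
  hinge X 0.0516
low front edge x [-0.0402 -0.0382 -0.0364] slope [-0.041  -0.0377] Y [-0.058   0.0596] 67
  plane 705 [0.939 0.007 0.344] theta 1.22 yawres 0.4 mean [0.0482 0.001  0.0986] Zmax 0.136 hinge off 0.0791
  hinge X 0.05
empty front edge x [-0.0412 -0.0402 -0.04  ] slope [ 0.0155 -0.0407] Y [-0.0604  0.0607] 74
  plane 950 [ 1.    -0.012  0.01 ] theta 1.561 yawres -0.7 mean [0.0617 0.0004 0.0978] Zmax 0.138 hinge off 0.0626
  hinge X 0.0472
va [0.51323347 0.12398944 0.06076856]
vb [ 0.52455757 -0.12889578  0.06169285]
```

```bash
cat > push.py <<'E'
from h import *
from plant import robot
HX={'tall':.050,'low':.049}
def corner(b,th,s,off=0):
    hz,c,yaw=B[b];y=np.radians(yaw)
    X=HX[b]-s*np.cos(th)+(.015+off)*np.sin(th);Z=hz+s*np.sin(th)+(.015+off)*np.cos(th)
    X+=.011  # finger half depth
    return np.array([c[0]+X*np.cos(y),c[1]+X*np.sin(y),Z+robot.nose_length])
def ori(b): return [np.pi,0,np.radians(B[b][2]-90)]
E
python3 - <<'E'
from push import *
for b in ['low','tall']:
  for th,off in [(1.3,.02),(.6,0),(0,0)]:
    p=corner(b,th,.078,off);q=robot.inverse_kinematics(p,ori(b));print(b,p.round(3),None if q is None else np.round(q,2))
    q=robot.inverse_kinematics(p,[np.pi,0,np.radians(B[b][2]+90)]);print('   alt',None if q is None else np.round(q,2))
E
```

```text
low [ 0.599 -0.249  0.146] [ 0.46  0.49 -0.19  1.65  0.1   1.01 -1.52]
   alt [ 0.82  0.58 -0.71  1.63  0.42  1.09  1.37]
low [ 0.532 -0.236  0.117] [ 0.5   0.42 -0.2   1.84  0.1   0.89 -1.52]
   alt [ 0.87  0.51 -0.71  1.82  0.4   0.96  1.37]
low [ 0.51  -0.232  0.076] [ 0.5   0.44 -0.2   1.92  0.12  0.79 -1.52]
   alt [ 0.87  0.53 -0.69  1.9   0.43  0.86  1.34]
tall [ 0.546 -0.023  0.171] [ 0.4   0.35 -0.54  1.86  0.21  1.   -2.01]
   alt [ 0.67  0.44 -0.91  1.84  0.4   1.05  0.96]
tall [ 0.479 -0.009  0.142] [ 0.44  0.28 -0.6   2.03  0.2   0.89 -2.05]
   alt [ 0.77  0.4  -1.03  2.01  0.42  0.96  0.89]
tall [ 0.457 -0.004  0.101] [ 0.42  0.3  -0.58  2.11  0.24  0.78 -2.09]
   alt [ 0.78  0.45 -1.06  2.1   0.51  0.88  0.78]
```

```bash
python3 - <<'E'
from h import *
for n in ['top','scene']:
    W=cloud(pickle.load(open(n+'0.pkl','rb'))).reshape(-1,3)
    print(n)
    for x in np.arange(.1,.7,.05):
        print(round(x,2),[ (lambda k:(round(float(np.nanmax(k)),2) if len(k) else None))(W[(W[:,0]>=x)&(W[:,0]<x+.05)&(W[:,1]>=y)&(W[:,1]<y+.05)&(W[:,2]<.6)][:,2]) for y in np.arange(-.75,-.3,.05)])
E
```

```text
top
0.1 [0.01, 0.01, 0.01, 0.32, 0.01, 0.01, 0.01, 0.01, 0.01]
0.15 [0.01, 0.01, 0.3, 0.34, 0.01, 0.01, 0.01, 0.01, 0.01]
0.2 [0.01, 0.21, 0.22, 0.01, 0.01, 0.01, 0.01, 0.01, 0.01]
0.25 [0.02, 0.16, 0.3, 0.31, 0.01, 0.01, 0.01, 0.01, 0.01]
0.3 [0.11, 0.2, 0.31, 0.31, 0.01, 0.01, 0.01, 0.01, 0.01]
0.35 [0.02, 0.21, 0.22, 0.01, 0.01, 0.01, 0.01, 0.01, 0.01]
0.4 [0.01, 0.01, 0.01, 0.01, 0.01, 0.01, 0.01, 0.01, 0.01]
0.45 [0.12, 0.13, 0.06, 0.01, 0.01, 0.01, 0.01, 0.01, 0.01]
0.5 [0.11, 0.18, 0.12, 0.01, 0.01, 0.01, 0.01, 0.01, 0.13]
0.55 [0.01, 0.11, 0.01, 0.01, 0.08, 0.09, 0.09, 0.01, 0.12]
0.6 [0.01, 0.01, 0.01, 0.01, 0.01, 0.09, 0.09, 0.01, 0.01]
0.65 [0.01, 0.06, 0.06, 0.06, 0.01, 0.01, 0.01, 0.01, 0.01]
scene
0.1 [0.0, 0.0, 0.4, 0.35, 0.0, 0.0, 0.0, 0.0, 0.0]
0.15 [0.35, 0.42, 0.43, 0.35, 0.0, 0.0, 0.0, 0.0, 0.01]
0.2 [0.34, 0.43, 0.43, 0.0, 0.0, 0.0, 0.0, 0.01, 0.01]
0.25 [0.31, 0.31, 0.31, 0.31, 0.0, 0.0, 0.0, 0.0, 0.01]
0.3 [0.31, 0.29, 0.31, 0.31, 0.0, 0.0, 0.0, 0.0, 0.01]
0.35 [0.01, 0.31, 0.31, 0.02, 0.0, 0.0, 0.0, 0.0, 0.01]
0.4 [0.0, 0.0, 0.0, 0.0, 0.0, 0.0, 0.0, 0.0, 0.0]
0.45 [0.0, 0.12, 0.0, 0.0, 0.0, 0.0, 0.0, 0.0, None]
0.5 [0.11, 0.17, 0.12, 0.0, -0.0, 0.0, 0.0, 0.0, 0.0]
0.55 [0.0, 0.12, 0.0, 0.0, 0.08, 0.09, 0.09, 0.0, 0.12]
0.6 [0.0, 0.0, 0.0, 0.0, 0.0, 0.09, 0.09, 0.0, 0.0]
0.65 [0.0, -0.74, 0.06, 0.06, 0.0, 0.0, 0.0, 0.0, 0.0]
```

View pics/wrist0.png

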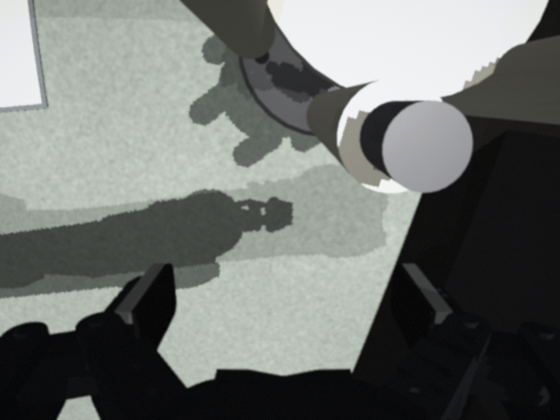

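```bash
python3 - <<'E'
from push import *
p=robot.sense()['tcp_pos']
robot.move_straight([p[0],p[1],.42],vel=.2)
q=corner('low',1.3,.078,.03)
robot.grip(0.0,20)
try:
    robot.move_straight([q[0],q[1],.42],vel=.3,attitude=ori('low'))
except robot.IKError as e:
    print(e); robot.goto([q[0],q[1],.40],ori('low'))
s=robot.sense();print(s['t'],s['tcp_pos'],s['tcp_rot'],s['opening'],s['wrist_force'],robot.nose_length)
robot.move_straight(q,vel=.2,contact_N=4)
s=robot.sense();print(s['t'],s['tcp_pos'],q,s['wrist_force'])
for n in ['scene','top']:
    f=robot.grab_frame(n);pickle.dump(f,open(f'{n}1.pkl','wb'))
    a=f['image'][:,:,::-1]; cv2.imwrite(f'pics/{n}1.png',a)
    if n=='scene':cv2.imwrite('pics/c1.png',cv2.resize(a[100:260,130:380],None,fx=3,fy=3))
E
```

```text
4.2667 [ 0.60817435 -0.25214105  0.4202437 ] [-3.14154867e+00 -8.16681378e-04 -1.76652765e+00] -0.0012220024354555798 [-0.17631407 -0.17437357 -0.5398408 ] 0.011
5.775 [ 0.6097654  -0.25109185  0.1494912 ] [ 0.60895194 -0.25088214  0.14819499] [ 0.24523302 -0.06921901 -0.24251454]
```

View pics/c1.png

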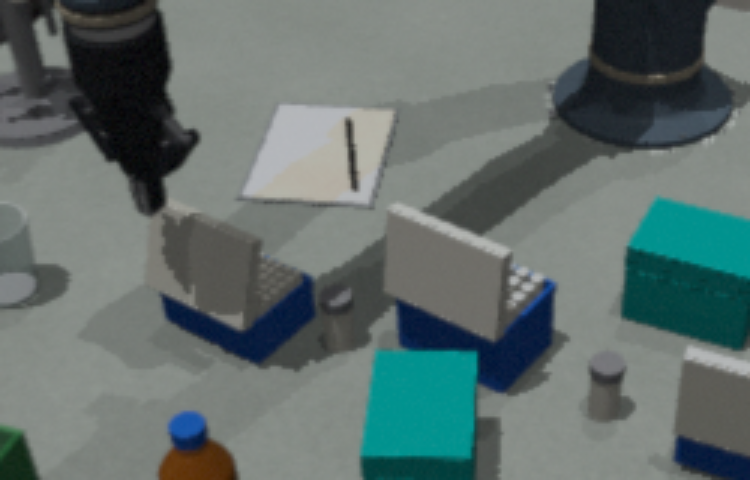

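```bash
python3 - <<'E'
from push import *
f=pickle.load(open('scene1.pkl','rb'))
P=pix(f,[[.6098,-.2511,.1385]]);print(P,(P-[130,100])*3)
W=cloud(f)
for cx,cy in [(148,205),(148,190),(160,220),(250,300),(200,250)]:
    print(cx,cy,W[100+cy//3,130+cx//3])
print(W[155:172,170:186,2].round(2)[::2,::2]);print(W[155:172,170:186,1].round(2)[::2,::2])
E
```

```text
[[182.53685239 180.79823169]] [[157.61055716 242.39469507]]
148 205 [ 0.6207847  -0.244203    0.18839037]
148 190 [ 0.61912651 -0.24233311  0.20291734]
160 220 [ 0.56014121 -0.28663385  0.11912695]
250 300 [ 0.58483583 -0.1840474   0.07624306]
200 250 [ 0.57396276 -0.2382966   0.10939697]
[[ 0.22  0.22  0.23  0.23  0.23  0.23  0.24  0.24]
 [-0.    0.22  0.22  0.22  0.23  0.23  0.23  0.23]
 [-0.   -0.    0.21  0.22  0.22  0.22  0.23  0.22]
 [-0.    0.    0.21  0.21  0.21  0.21  0.2   0.2 ]
 [ 0.    0.    0.2   0.2   0.2   0.2   0.2   0.2 ]
 [-0.   -0.01  0.19  0.2   0.2   0.2   0.2   0.19]
 [-0.   -0.   -0.    0.19  0.19  0.19  0.19  0.19]
 [-0.   -0.   -0.    0.18  0.19  0.18  0.19  0.18]
 [-0.   -0.   -0.    0.    0.18  0.18  0.12  0.12]]
[[-0.26 -0.26 -0.25 -0.24 -0.24 -0.23 -0.22 -0.21]
 [-0.49 -0.26 -0.25 -0.24 -0.24 -0.23 -0.22 -0.21]
 [-0.48 -0.47 -0.25 -0.24 -0.24 -0.23 -0.22 -0.22]
 [-0.48 -0.46 -0.26 -0.25 -0.24 -0.24 -0.24 -0.24]
 [-0.46 -0.46 -0.26 -0.25 -0.25 -0.24 -0.24 -0.24]
 [-0.46 -0.46 -0.26 -0.25 -0.25 -0.24 -0.24 -0.24]
 [-0.45 -0.45 -0.44 -0.25 -0.25 -0.24 -0.24 -0.24]
 [-0.45 -0.44 -0.44 -0.25 -0.25 -0.25 -0.24 -0.24]
 [-0.44 -0.44 -0.43 -0.42 -0.25 -0.25 -0.29 -0.28]]
```

```bash
python3 - <<'E'
from push import *
s=robot.sense();print(s['t'],s['tcp_pos'],s['opening'],s['joint_velocities'].round(3) if hasattr(s['joint_velocities'],'round') else s['joint_velocities'])
f=robot.grab_frame('scene');pickle.dump(f,open('scene2.pkl','wb'))
a=f['image'][:,:,::-1]
P=pix(f,[s['tcp_pos'],np.array(s['tcp_pos'])-[0,0,.011]]);print(P)
c=cv2.resize(a[110:210,140:240],None,fx=6,fy=6,interpolation=cv2.INTER_CUBIC)
for p in P: cv2.circle(c,tuple(int(v) for v in (p-[140,110])*6),5,(0,0,255),1)
cv2.imwrite('pics/c2.png',cv2.convertScaleAbs(c,alpha=2))
E
```

```text
5.875 [ 0.60966755 -0.25109619  0.14946255] 0.0003986218047773676 [-0.     0.002 -0.001  0.004 -0.    -0.001  0.   ]
[[181.84777972 177.37557772]
 [182.56958743 180.78108429]]
```

View pics/c2.png

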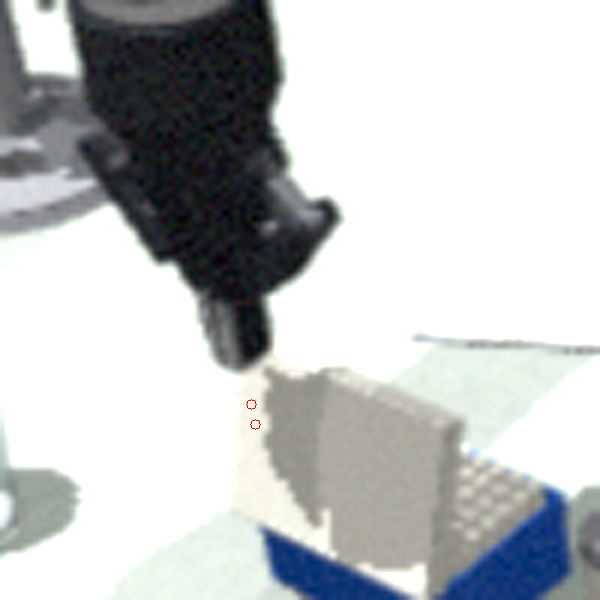

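```bash
python3 - <<'E'
from push import *
f=robot.grab_frame('wrist')
cv2.imwrite('pics/w2.png',cv2.convertScaleAbs(f['image'][:,:,::-1],alpha=1.5))
s=robot.sense();t=np.array(s['tcp_pos']);print(pix(f,[t,t-[0,0,.011]]), (f['R']@t+f['t']))
W=cloud(pickle.load(open('scene2.pkl','rb'))).reshape(-1,3)
m=(np.hypot(W[:,0]-t[0],W[:,1]-t[1])<.03)&(W[:,2]>.1);print(np.sort(W[m][:,2])[:8].round(3),m.sum())
W=cloud(pickle.load(open('scene0.pkl','rb'))).reshape(-1,3)
m=(np.hypot(W[:,0]-.174,W[:,1]+.652)<.08)&(W[:,2]>.1)
print(np.sort(W[m][:,2])[:20].round(3),m.sum())
W=cloud(pickle.load(open('top1.pkl','rb'))).reshape(-1,3)
m=(np.hypot(W[:,0]-t[0],W[:,1]-t[1])<.06)&(W[:,2]>.08)
print('top',W[m][np.argsort(W[m][:,2])[:12]].round(3))
E
```

```text
[[285.75139613 243.13684446]
 [285.59446128 235.33553334]] [0.00128845 0.01868972 0.18102988]
[0.176 0.177 0.177 0.178 0.178 0.18  0.18  0.18 ] 1082
[0.101 0.104 0.104 0.105 0.106 0.107 0.108 0.109 0.111 0.111 0.112 0.113
 0.115 0.117 0.117 0.119 0.119 0.12  0.121 0.121] 1618
top [[ 0.584 -0.207  0.08 ]
 [ 0.585 -0.218  0.081]
 [ 0.569 -0.294  0.081]
 [ 0.582 -0.223  0.081]
 [ 0.569 -0.292  0.082]
 [ 0.582 -0.215  0.082]
 [ 0.571 -0.281  0.082]
 [ 0.587 -0.202  0.082]
 [ 0.577 -0.243  0.083]
 [ 0.571 -0.279  0.083]
 [ 0.582 -0.217  0.083]
 [ 0.586 -0.199  0.083]]
```

View pics/w2.png

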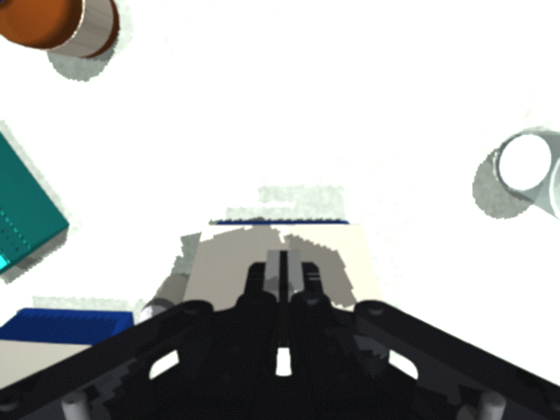

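```bash
python3 - <<'E'
from push import *
robot.move_straight([.645,-.255,.15],vel=.15)
robot.move_straight([.645,-.255,.05],vel=.2,contact_N=5)
c=robot.move_straight([.645,-.255,-.02],vel=.04,contact_N=4)
s=robot.sense();print(c,s['t'],s['tcp_pos'],s['wrist_force'])
f=robot.grab_frame('scene')
cv2.imwrite('pics/c3.png',cv2.convertScaleAbs(cv2.resize(f['image'][110:210,140:240,::-1],None,fx=5,fy=5),alpha=1.7))
robot.move_straight([.645,-.255,.15],vel=.2)
print(robot.sense()['t'])
E
```

```text
False 8.9167 [ 0.645179   -0.25506064 -0.01972404] [0.03768415 0.81313917 1.02559776]
9.9667
```

View pics/c3.png

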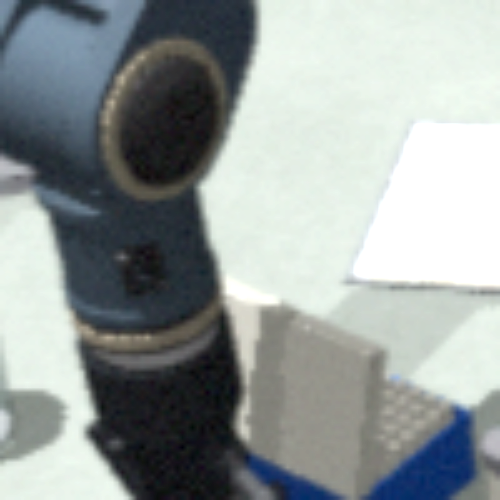

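```bash
sed -i 's/Z+robot.nose_length/Z+NOSE/; s/^HX=/NOSE=-.026\nHX=/' push.py; cat >> push.py <<'E'
def go(b,ths,s=.076,vel=.08):
    for th in ths:
        c=robot.move_straight(corner(b,th,s),vel=vel,attitude=ori(b),contact_N=8)
        st=robot.sense();print(round(th,2),c,round(st['t'],2),np.round(st['tcp_pos'],4),np.round(st['wrist_force'],2))
        if c: break
def snap(name,n='scene',box=None,k=4):
    f=robot.grab_frame(n);a=f['image'][:,:,::-1]
    if box: a=a[box[2]:box[3],box[0]:box[1]]
    cv2.imwrite(f'pics/{name}.png',cv2.convertScaleAbs(cv2.resize(a,None,fx=k,fy=k),alpha=1.6));pickle.dump(f,open(name+'.pkl','wb'))
E
python3 - <<'E'
from push import *
robot.move_straight(corner('low',1.3,.076,.02),vel=.15,attitude=ori('low'),contact_N=5)
go('low',[1.3,1.1,.9])
snap('c4','scene',(140,290,110,230))
E
```

```text
1.3 False 10.93 [ 0.5818 -0.2456  0.1018] [-0.33 -0.2   0.12]
1.1 False 11.28 [ 0.5664 -0.2426  0.0987] [-0.24 -1.43  0.12]
0.9 False 11.62 [ 0.552  -0.2398  0.0928] [-0.22 -1.23 -0.15]
```

View pics/c4.png

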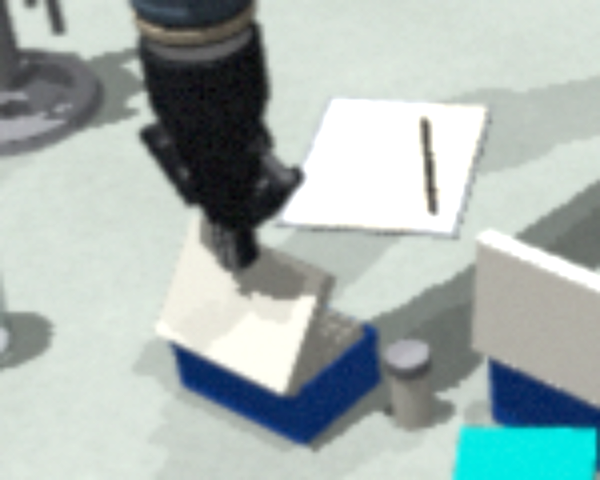

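The lid is following the finger (tip at crop (238,262) on the lid's outer face), and the box hasn't moved. Continuing.

```bash
python3 - <<'E'
from push import *
go('low',[.7,.5,.3,.15,.03],vel=.07)
p=np.array(robot.sense()['tcp_pos'])
c=robot.move_straight(p-[0,0,.02],vel=.02,contact_N=4)
s=robot.sense();print(c,s['t'],s['tcp_pos'],s['wrist_force'])
snap('c5','scene',(140,290,110,230))
E
```

```text
0.7 False 12.04 [ 0.5388 -0.2372  0.0841] [ 0.62  0.67 -0.21]
0.5 False 12.42 [ 0.5278 -0.235   0.0731] [0.83 0.03 0.27]
0.3 False 12.79 [ 0.5194 -0.2333  0.0602] [-0.14 -0.44  0.34]
0.15 False 13.11 [ 0.5147 -0.2323  0.0496] [-0.1   0.19  0.54]
0.03 False 13.39 [ 0.5122 -0.2319  0.0407] [0.15 0.91 0.6 ]
True 13.8083 [ 0.51300443 -0.23211137  0.03842886] [-0.49298305  0.33790527  5.40289756]
```

View pics/c5.png

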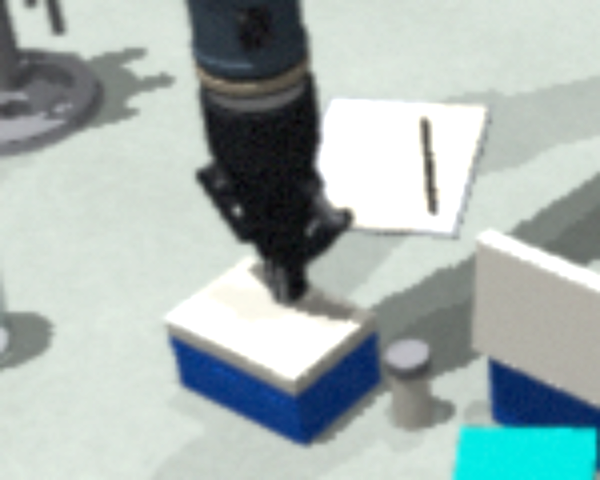

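Low lid is shut, with firm contact at 5 N (real tip offset −26.6 mm). Next is the tall box.

```bash
python3 - <<'E'
from push import *
p=np.array(robot.sense()['tcp_pos'])
robot.move_straight([p[0],p[1],.25],vel=.2)
q=corner('tall',1.5,.076,.03)
robot.move_straight([q[0],q[1],.25],vel=.2,attitude=ori('tall'))
robot.move_straight(q,vel=.15,contact_N=5)
go('tall',[1.5,1.3,1.1,.9])
snap('c6','scene',(140,330,100,250))
snap('c6t','top',(130,420,190,290),2)
E
```

```text
1.5 False 17.77 [ 0.5434 -0.0227  0.1264] [-0.46 -0.89  0.38]
1.3 False 18.11 [ 0.5279 -0.0194  0.1264] [ 0.13 -0.54 -0.12]
1.1 False 18.45 [ 0.5129 -0.0163  0.1235] [ 0.2  -0.63  0.26]
0.9 False 18.79 [ 0.4989 -0.0133  0.1178] [-0.06  0.82  0.29]
```

View pics/c6.png

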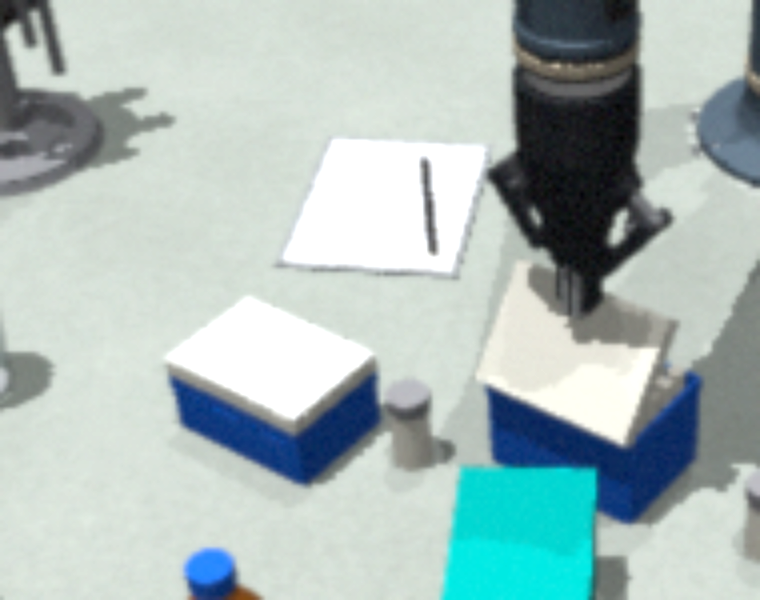

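The tall lid is halfway down (tip at crop (585,310) near its free edge). The low lid is flush.

```bash
python3 - <<'E'
from push import *
go('tall',[.7,.5,.3,.15,.03],vel=.07)
p=np.array(robot.sense()['tcp_pos'])
c=robot.move_straight(p-[0,0,.02],vel=.02,contact_N=4)
s=robot.sense();print(c,s['t'],s['tcp_pos'],s['wrist_force'])
robot.move_straight([p[0],p[1],.25],vel=.2)
robot.move_straight([.45,-.25,.28],vel=.25)
snap('c7','scene',(140,440,140,290),2.6)
snap('c7t','top',(130,420,190,290),2.7)
ft=pickle.load(open('c7t.pkl','rb'));fs=pickle.load(open('c7.pkl','rb'))
for b in B:
    hz=B[b][0]
    for nm,f in [('top',ft),('scene',fs)]:
        X,Y,Z,h=lid(f,b)
        if b=='empty':
            m=(abs(Y)<.05)&(abs(X)<.09)&(Z>hz+.03);print(b,nm,'maxZ',Z[m].max(),m.sum());continue
        m=(abs(Y)<.05)&(X>-.03)&(X<.04)&(abs(Z-hz-.015)<.02)
        if m.sum()<50: print(b,nm,'few');continue
        k=np.linalg.lstsq(np.c_[X[m],Y[m],np.ones(m.sum())],Z[m],rcond=None)[0];print(b,nm,m.sum(),'slope x,y',k.round(4))
print(robot.sense()['t'])
E
```

```text
0.7 False 19.27 [ 0.4855 -0.0105  0.1091] [-0.21 -0.13  0.06]
0.5 False 19.64 [ 0.4748 -0.0083  0.0982] [1.06 0.05 0.29]
0.3 False 20.02 [ 0.4663 -0.0065  0.0853] [ 1.06 -0.7  -0.3 ]
0.15 False 20.33 [ 0.462  -0.0055  0.0749] [ 0.22 -0.09  0.12]
0.03 False 20.62 [ 0.4594 -0.005   0.0659] [0.84 0.89 0.56]
True 21.025 [ 0.4600606  -0.00498628  0.0633636 ] [-1.09869668 -0.67908965  4.72424442]
tall top 1120 slope x,y [-0.0027  0.0021  0.0891]
tall scene 595 slope x,y [ 0.0015 -0.0012  0.0892]
low top 1054 slope x,y [-0.0016  0.0008  0.0642]
low scene 564 slope x,y [-0.0032  0.0003  0.064 ]
empty top maxZ 0.14240423836276478 258
empty scene maxZ 0.138706038321763 939
23.35
```

View pics/c7.png

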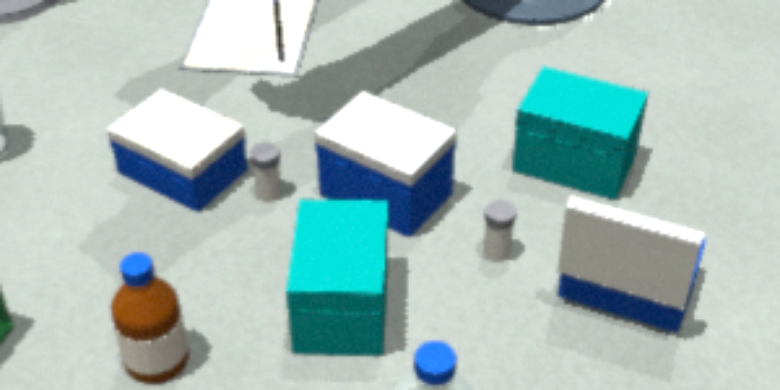

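View pics/c7t.png

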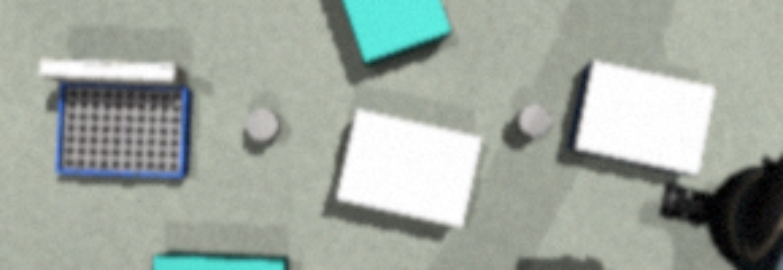

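Both lids are flat (slope under 0.004 rad), with tops at 89 and 64 mm. The empty box's lid is still upright, the boxes and vials haven't moved, and the arm is clear of everything.

```bash
python3 - <<'E'
from plant import robot
print(robot.sense()['wrist_force']);print(robot.close_job())
E
```

```text
[-0.15628238 -0.02351247  0.41499686]
the job is handed in; nothing more can be done
None
```

I pushed the lids of the low and tall tip boxes shut with the closed fingertips and handed the job in at about 23 s. The empty box's lid still stands open, and no verdict was reported.

**Final checks:**
- **Shut lids:** fits to the depth data from two cameras put both lids within 0.004 rad of level. Their tops are at about 89 mm (tall) and 64 mm (low), against the stated shut heights of 90 and 65 mm.
- **Empty box:** its lid was about 1.56 rad at the start, and its edge is still at the same height.
- **Everything else:** in the last pictures the boxes and vials look unmoved. I judged this by eye and did not measure it. The robot touches nothing.

**One disagreement:** `robot.nose_length` says the fingertips stand 11 mm ahead of the TCP, but the cameras showed them about 26 mm behind it. A test descent behind the low box confirmed this, because the TCP went 20 mm below table level without contact. I used −26 mm for both pushes, and contact with the shut lids matched it, with 4.7–5.4 N of upward force on the tool.

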